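# Dial the code on a gauge-block case and slide it open

### The job

The gauge-block case is locked by its three thumbwheels. Roll them to the code 5-2-3, read from left to right, each number square on top of its wheel, with the cover still shut, then push the sliding cover by its rib fully open to the right; leave the wheels on the code. Be gentle with the wheels and the cover (never more than 25 N on either), and do not disturb the loose things round the case.

Things in the scene. Friction and masses are not known exactly. Their poses are not given: they have to be found in the camera images.
- case: grey case, 150 (x) x 180 (y) x 52 mm, fixed on a plywood board (260 x 290 mm, top 10 mm above the bench); origin under its middle, at the board's top, x to its back, y to its left (seen from the robot). Front half (x -75 to -12 mm): a deck at 52 mm, three wheels standing 14 mm out of it (axle x = -43, z = 44 mm). Back half: gauge blocks under a sliding cover.
- wheel_left (a joint): left (+y) thumbwheel, plain metal, 44 mm across, 18 mm wide, axle along the case's y. Numbers 1 to 6 as dice dots round the rim, 60 deg apart. Angle in rad: 0 shows one dot on top, 1.047 two, 2.094 three, 3.142 four, 4.189 five, 5.236 six; grows as its top is rolled toward the case's -x. End stops at -0.3 and 5.54 (no rolling over from 6 to 1). No click stops: stiff, it stays where it is left.
- wheel_middle (a joint): middle thumbwheel, plain metal, 44 mm across, 18 mm wide, axle along the case's y. Numbers 1 to 6 as dice dots round the rim, 60 deg apart. Angle in rad: 0 shows one dot on top, 1.047 two, 2.094 three, 3.142 four, 4.189 five, 5.236 six; grows as its top is rolled toward the case's -x. End stops at -0.3 and 5.54 (no rolling over from 6 to 1). No click stops: stiff, it stays where it is left.
- wheel_right (a joint): right (-y) thumbwheel, plain metal, 44 mm across, 18 mm wide, axle along the case's y. Numbers 1 to 6 as dice dots round the rim, 60 deg apart. Angle in rad: 0 shows one dot on top, 1.047 two, 2.094 three, 3.142 four, 4.189 five, 5.236 six; grows as its top is rolled toward the case's -x. End stops at -0.3 and 5.54 (no rolling over from 6 to 1). No click stops: stiff, it stays where it is left.
- wheel_left_top (a point): where the top of the left wheel's rim should be: x = -43, y = 36, z = 66 mm of the case; fixed to the case, axes as the case. Each axle was set by hand: the real rim stands up to 2.5 mm higher or lower, so feel for it. Roll it by pressing on top and dragging along x: it resists with 2 to 2.5 N along the rim, a light touch slips; the wheel is rigid, a press rises 10 to 20 N per mm.
- wheel_middle_top (a point): where the top of the middle wheel's rim should be: x = -43, y = 0, z = 66 mm of the case; fixed to the case, axes as the case. Each axle was set by hand: the real rim stands up to 2.5 mm higher or lower, so feel for it. Roll it by pressing on top and dragging along x: it resists with 2 to 2.5 N along the rim, a light touch slips; the wheel is rigid, a press rises 10 to 20 N per mm.
- wheel_right_top (a point): where the top of the right wheel's rim should be: x = -43, y = -36, z = 66 mm of the case; fixed to the case, axes as the case. Each axle was set by hand: the real rim stands up to 2.5 mm higher or lower, so feel for it. Roll it by pressing on top and dragging along x: it resists with 2 to 2.5 N along the rim, a light touch slips; the wheel is rigid, a press rises 10 to 20 N per mm.
- cover (a joint): sliding metal cover of the back half (case x -10 to 68 mm, top at z = 50 mm): 0 shut, 0.060 m fully open at its stop, moving to the case's -y (right) and out over its end. About 2 N of friction and some drag; stays where left. Inner teeth block it after a few mm unless all three wheels are on the code (dots within about 0.2 rad of the very top).
- cover_rib (a point): middle of the top of the black push rib on the cover; moves with it. The rib is 50 (x) x 10 (y) mm and stands 22 mm above the cover; shut, this point lies at x = 32, y = 20, z = 72 mm of the case.
- driver: small screwdriver, 14 x 113 x 14 mm, lying before the case; a loose bystander, to be left where it is. Origin: middle of its underside
- flange: turned metal flange, 28 mm wide, 12 mm high, behind the case; a loose bystander, to be left where it is. Origin: middle of its underside
- loupe: black hand loupe, 36 x 64 x 11 mm, right of the case; a loose bystander, to be left where it is. Origin: middle of its underside
- block: steel gauge block, 35 x 15 x 22 mm, behind the case; a loose bystander, to be left where it is. Origin: middle of its underside

How it is judged:
By the outcome, as a careful person would: the job done as asked, in the order asked, and still so for the second after the job is handed in, with the robot touching nothing.
It also fails if it takes over 72 s, if anything falls off the work surface, if the arm or the gripper's body presses on something with over 40 N, if the wrist force passes 120 N, or if a joint passes its speed limit or range.

### The arm

A 7-joint arm with a two-finger parallel gripper is mounted at the origin on a cart in front of the work surface, level with it; the furniture and walls round the work are solid. World frame = base frame: x ahead of the robot, y to its left, z up, the work surface at z = 0. Lengths are in mm, angles in rad, forces in N, time in s.
With the tool pointing down it reaches from about 350 to 900 mm from the base axis. Payload 7.2 kg.
Tool frame: the origin (TCP) lies on the centre line of the jaws, within the pads' length; the fingertips stand 17 mm ahead of it and the grasp point (between the pads) lies 2 mm behind it (tip_reach is the distance from the TCP to the fingertips, in mm); z points along the fingers, y is the line along which they close (so a half turn about z gives the same grasp; the last joint's range is limited). The gripper opens to 88 mm and grips with 3 to 60 N. Pads are 20 mm wide; open, the fingers measure 115 mm over their backs; the gripper's body (75 mm by 178 mm) begins 61 mm behind the grasp point.
Start: joints at [1.222, 0.411, -0.013, 1.596, 0.006, 1.134, -0.082], TCP at [173.191, -600.528, 239.653] pointing down, gripper open.
Joint ranges: [-2.95, 2.95], [-0.29, 1.99], [-1.47, 1.44], [0.14, 2.54], [-1.03, 4.17], [0.13, 1.85], [-2.86, 2.86]. Speed limits (rad/s): [2.39, 2.39, 3.01, 3.01, 3.14, 3.14, 3.14].

### API

Orientations are given as [roll, pitch, yaw] about the fixed x, y, z axes, in that order (R = Rz(yaw) Ry(pitch) Rx(roll)).
In Python, from workcell import get_state, get_image, hand_in, tip_reach gives the robot as it stands.
- The arm moves only by the tool step_arm, never from a script. Its argument "motion" is a list of rows, each an object of numbers: "dx", "dy", "dz": the shift along the world's x, y, z in cm; "rx", "ry", "rz": the turn, a rotation vector about the world's x, y, z in units of 5 degrees (1.0 is 5 degrees). In form: [{"dx": .., "dy": .., "dz": .., "rx": .., "ry": .., "rz": ..}, ...]. A call has 1 to 8 rows; each row shifts and turns the commanded pose from where the row before left it; what a row does not reach is not made up. A row lasts 1/10 s, in which the tool goes at most 50 mm and 8.59 degrees, less where a joint would pass 70% of its speed; a pose out of reach is approached as far as the arm can. A call is refused whole if a number of a shift passes 5 or a number of a turn 1, either way. A call with a gripper value outside its range is refused whole. "hand" is the opening, from 0 (shut) to 1 (fully open), set as the call begins (left out, the last holds). The fingers move at their own pace and stop on an object; "newtons" is the grip in N (left out, the last holds). Time passes only in rows, so rows that do not move let the fingers close. It gives the time, the measured TCP pose, the force, the opening and the grip force at its end, in the units of the state.
- get_state(): the state, without advancing time (a new reading comes with each control period).
- get_image(name): name is "scene" or "top" or "wrist"; returns a dict with "pixels" (400x640x3 uint8, red, green, blue), "intrinsics" (3x3 intrinsics, pixels), "origin" and "orientation" of the camera in the world; the wrist camera has in their place "mount" (4x4, takes a point from camera to tool coordinates, whose origin is the TCP and whose axes are the flange's). Camera axes: x right, y up, looking along -z (the intrinsics and any distortion apply to the point x, -y, -z); pixel columns grow to the right and rows downward; lengths in mm; the calibration is good to about 2 mm. A picture is of the moment at which its call begins: read the wrist's pose just before it. There is no depth.
- hand_in(): hands the job in; it is judged then, once.
The state is a dict: "time": time; "q": joint angles; "qd": joint speeds; "joint_torque": joint torques, N m; "tool_pos": TCP position; "tool_rot": TCP orientation; "contact_force": force on the tool from outside, world axes, zero at the start; "ft_torque": the same for the moment, N m; "gripper_width": opening from 0.0 (shut) to 1.0 (fully open); "finger_force": force on a finger pad.
Only numpy, scipy, OpenCV 4.12 (cv2) and the standard library are available. Lean on these libraries where they do the work, as an engineer would, in place of code of your own. Each camera call takes 0.05 s, during which the arm holds its last target. There are 200 camera calls.

## Working session

There is one attempt and no reset: what is moved stays moved. The work goes in short steps, Python scripts to look and compute and a tool call to move; the robot and the scene stay as the last step left them, time stands still between calls to the robot, and variables do not carry over. Pictures are saved under pics/ and viewed, at most 10 in all, crops included, and the job is handed in when it is done.

Besides the shell and the picture viewer there is one more tool, called after "Call:" by a JSON object that holds its "op" and its "data", one argument or row to a line. step_arm: Moves the arm, as the interface text tells. Its arguments: {"type":"object","properties":{"motion":{"type":"array","items":{"type":"object","properties":{"dx":{"type":"number"},"dy":{"type":"number"},"dz":{"type":"number"},"rx":{"type":"number"},"ry":{"type":"number"},"rz":{"type":"number"}}}},"hand":{"type":"number"},"newtons":{"type":"number"}},"required":["motion"]}

```bash
mkdir -p pics; python3 - <<'E'
from workcell import *
import cv2,numpy as np
s=get_state();print(s)
for n in("top","scene"):
    i=get_image(n);cv2.imwrite(f"pics/{n}0.png",i["pixels"][...,::-1]);print(n,i["intrinsics"],i["origin"],i["orientation"],[k for k in i])
    np.save(f"{n}.npy",i,allow_pickle=True)
i=get_image("wrist");print(i["mount"],i["intrinsics"])
E
```

```text
{'time': 0.0, 'q': array([ 1.22182998,  0.41186854, -0.01275821,  1.59701534,  0.00561386,
        1.13428489, -0.08221872]), 'qd': array([ 0.00075713,  0.00015869,  0.00217885, -0.000728  ,  0.00074141,
       -0.00134411,  0.00072297]), 'joint_torque': array([ 1.80273660e-04, -5.87965930e+01,  6.41609486e-01, -2.91081887e+01,
       -5.38514124e-02,  1.81782281e-02,  9.93410981e-05]), 'tool_pos': array([ 173.03908297, -600.0880224 ,  238.84009503]), 'tool_rot': array([-3.14005577e+00,  1.03075044e-04,  2.80820410e-01]), 'contact_force': array([-0.10952102, -0.64968194, -0.265404  ]), 'ft_torque': array([-0.00277176, -0.04080969, -0.02508433]), 'finger_force': 0.0, 'gripper_width': 0.9974713402218242}
top [[482.14420848   0.         323.97641209]
 [  0.         482.14420848 208.30076286]
 [  0.           0.           1.        ]] [ 446.94424319 -307.28481339  934.40331605] [ 0.07502381  0.01434166 -1.59018366] ['pixels', 'intrinsics', 'origin', 'orientation']
scene [[480.16495146   0.         324.34981545]
 [  0.         480.16495146 203.99885981]
 [  0.           0.           1.        ]] [-185.23601676 -649.16859463  470.99997833] [ 1.10003672  0.00551748 -1.11786141] ['pixels', 'intrinsics', 'origin', 'orientation']
[[-5.63688236e-04  9.64609931e-01  2.63680419e-01  7.25642922e+01]
 [ 9.99999381e-01  2.90802970e-04  1.07393812e-03 -2.49004609e-02]
 [ 9.59252329e-04  2.63680861e-01 -9.64609498e-01 -1.45333634e+02]
 [ 0.00000000e+00  0.00000000e+00  0.00000000e+00  1.00000000e+00]] [[312.6975276    0.         314.99343862]
 [  0.         312.6975276  199.352694  ]
 [  0.           0.           1.        ]]
```

View pics/top0.png

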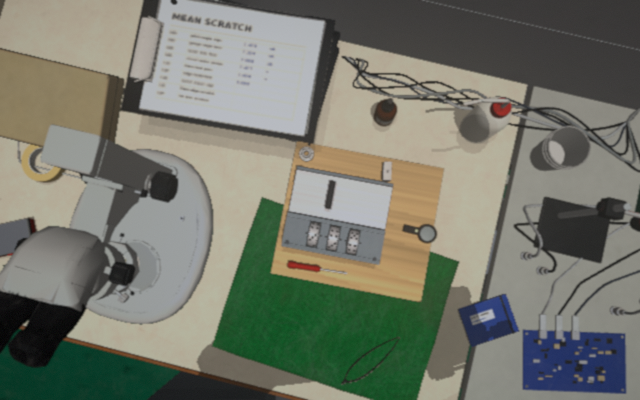

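View pics/scene0.png

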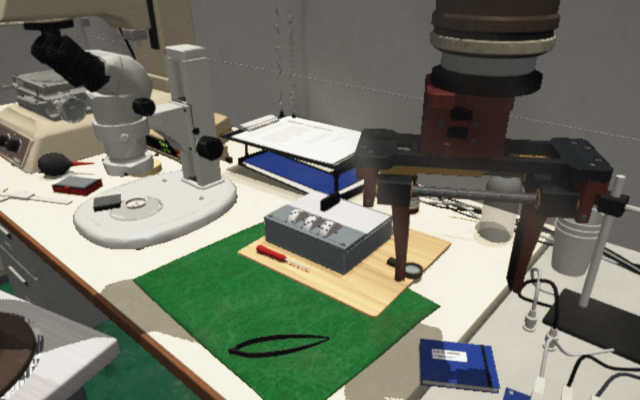

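The top view shows the case around px (338,215), with three wheels at about (314,234), (334,238), (353,242) and the rib at (330,194). The microscope stands to the left and the driver lies in front. Next I'll enlarge this area.

```bash
python3 - <<'E'
import cv2
a=cv2.imread("pics/top0.png")[135:310,260:460]
cv2.imwrite("pics/top0c.png",cv2.resize(a,None,fx=4,fy=3.4 if 0 else 4,interpolation=cv2.INTER_CUBIC)[:600])
E
```

```text
(no output)
```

View pics/top0c.png

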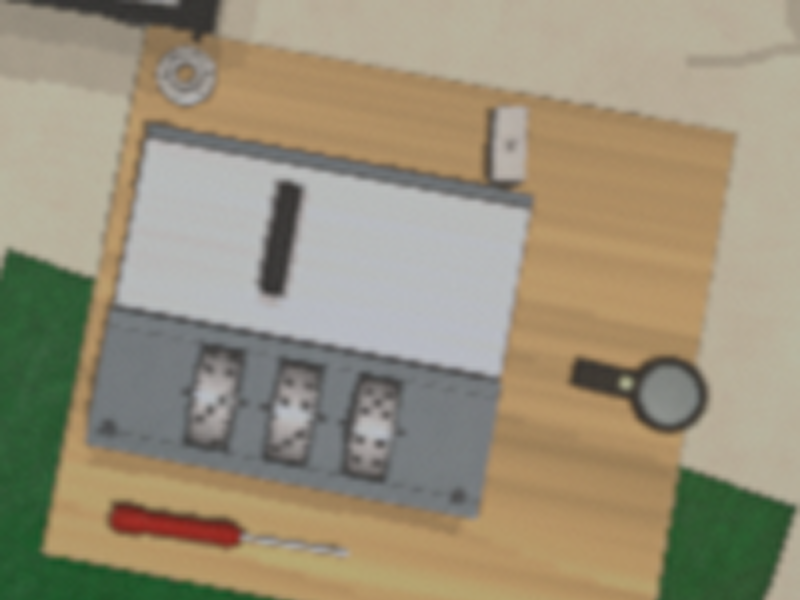

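Top crop: deck corners at crop px (88,445) and (478,517), back corners at (148,123) and (532,200). The rib runs from (290,182) to (272,296), and the wheels are at (215,397), (293,412), (373,427).

```bash
cat > h.py <<'E'
import numpy as np,cv2
from scipy.spatial.transform import Rotation as R
from scipy.optimize import least_squares
from workcell import *
def cam(i,st=None):
    if "mount" in i:
        T=np.eye(4);T[:3,:3]=R.from_euler("xyz",st["tool_rot"]).as_matrix();T[:3,3]=st["tool_pos"]
        return T@np.array(i["mount"])
    T=np.eye(4);T[:3,:3]=R.from_euler("xyz",i["orientation"]).as_matrix();T[:3,3]=i["origin"];return T
def proj(K,T,P):
    p=(np.atleast_2d(P)-T[:3,3])@T[:3,:3]
    p=p*[1,-1,-1];u=p@np.array(K).T
    return u[:,:2]/u[:,2:]
def c2w(c,P):
    P=np.atleast_2d(P);q=R.from_euler("z",c[2]).apply(P);return q+[c[0],c[1],10]
def fit(K,T,pts,uv,x0):
    r=least_squares(lambda c:(proj(K,T,c2w(c,pts))-uv).ravel(),x0);return r
E
python3 - <<'E'
from h import *
i=np.load("top.npy",allow_pickle=True).item()
uv=np.array([(88,445),(478,517),(148,123),(532,200),(215,397),(293,412),(373,427),(290,182),(272,296)])/4+[260,135]
P=np.array([(-75,90,52),(-75,-90,52),(75,90,52),(75,-90,52),(-43,36,66),(-43,0,66),(-43,-36,66),(57,20,72),(7,20,72)],float)
r=fit(i["intrinsics"],cam(i),P,uv,[450,-300,0]);print(r.x,np.degrees(r.x[2]),r.fun.reshape(-1,2).round(1))
np.save("case.npy",r.x)
for n,p in zip("LMR",P[4:7]):print(n,c2w(r.x,p))
print(c2w(r.x,[32,20,72]))
for p in [(280,75),(510,145),(668,395),(600,372),(115,518),(345,552)]:
    pass
E
```

```text
[ 5.00151838e+02 -3.20820015e+02 -2.05291884e-01] -11.762358527576238 [[-0.8  0.3]
 [-0.1  0.9]
 [-0.1 -0.1]
 [ 1.  -1.4]
 [-0.2  0.2]
 [ 0.2  0.2]
 [ 0.2  0.2]
 [ 0.2  0.3]
 [-0.4 -0.7]]
L [[ 465.39347811 -276.81028483   76.        ]]
M [[ 458.05477287 -312.05433972   76.        ]]
R [[ 450.71606762 -347.29839461   76.        ]]
[[ 535.5569457  -307.76327849   82.        ]]
```

Call:
{"op": "step_arm", "data": {
  "motion": [
    {"dx":2,"dy":1.6,"dz":0,"rz":0.9},
    {"dx":2,"dy":1.6,"dz":0,"rz":0.9},
    {"dx":2,"dy":1.6,"dz":0,"rz":0.9},
    {"dx":2,"dy":1.6,"dz":0,"rz":0.9},
    {"dx":2,"dy":1.6,"dz":0,"rz":0.9},
    {"dx":2,"dy":1.6,"dz":0,"rz":0.9},
    {"dx":2,"dy":1.6,"dz":0,"rz":0.9},
    {"dx":2,"dy":1.6,"dz":0,"rz":0.9}
  ],
  "hand": 0,
  "newtons": 20
}}

```text
invalid input at $.motion[0]: expected keys dx, dy, dz, rx, ry, rz
```

Call:
{"op": "step_arm", "data": {
  "motion": [
    {"dx":2,"dy":1.6,"dz":-1.8,"rz":0.9},
    {"dx":2,"dy":1.6,"dz":-1.8,"rz":0.9},
    {"dx":2,"dy":1.6,"dz":-1.8,"rz":0.9},
    {"dx":2,"dy":1.6,"dz":-1.8,"rz":0.9},
    {"dx":2,"dy":1.6,"dz":-1.8,"rz":0.9},
    {"dx":1,"dy":1.6,"dz":-1.8,"rz":0.7},
    {},
    {}
  ]
}}

```text
invalid input at $.motion[0]: expected keys dx, dy, dz, rx, ry, rz
```

```bash
cat >> h.py <<'E'
case=np.load("case.npy")
def look(name,x0=-75,x1=20,y0=-60,y1=60,s=6):
    "rectified view of the plane z=66 of the case: up = case +x, right = case -y"
    st=get_state();i=get_image("wrist");T=cam(i,st)
    q=np.array([(x1,y1,66),(x1,y0,66),(x0,y0,66),(x0,y1,66)],float)
    uv=proj(i["intrinsics"],T,c2w(case,q)).astype(np.float32)
    W,H=int((y1-y0)*s),int((x1-x0)*s)
    M=cv2.getPerspectiveTransform(uv,np.float32([(0,0),(W,0),(W,H),(0,H)]))
    a=cv2.warpPerspective(i["pixels"][...,::-1],M,(W,H),flags=cv2.INTER_CUBIC)
    cv2.imwrite(f"pics/{name}.png",a)
    c=R.from_euler("z",-case[2]).apply(T[:3,3]-[case[0],case[1],10])
    print("cam in case",c.round(1)); return a
def incase():
    s=get_state();p=R.from_euler("z",-case[2]).apply(s["tool_pos"]-[case[0],case[1],10])
    print("t",s["time"],"case",p.round(2),"tip z",(p[2]-17).round(2),"rot",s["tool_rot"].round(4),"F",s["contact_force"].round(2),s["gripper_width"])
E
python3 -c "
from h import *
incase();look('w1')"
```

```text
t 0.15 case [-263.27 -340.18  229.03] tip z 212.03 rot [-3.1404e+00  1.0000e-04  2.8080e-01] F [0.11 0.3  0.25] 1.002577191918164
cam in case [-199.  -306.4  374.4]
```

View pics/w1.png

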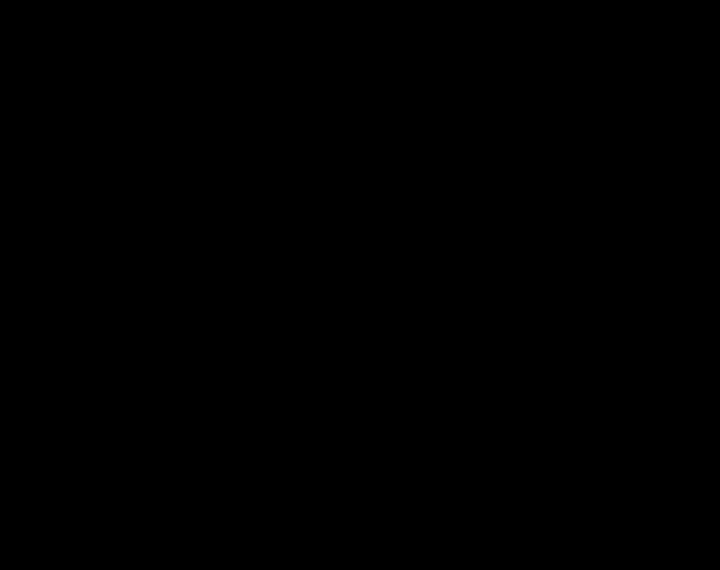

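The move calls were refused because every row needs all six keys. The arm hasn't moved, so that picture is empty.

Call:
{"op": "step_arm", "data": {
  "motion": [
    {"dx":2,"dy":1.6,"dz":0,"rx":0,"ry":0,"rz":0.9},
    {"dx":2,"dy":1.6,"dz":0,"rx":0,"ry":0,"rz":0.9},
    {"dx":2,"dy":1.6,"dz":0,"rx":0,"ry":0,"rz":0.9},
    {"dx":2,"dy":1.6,"dz":0,"rx":0,"ry":0,"rz":0.9},
    {"dx":2,"dy":1.6,"dz":0,"rx":0,"ry":0,"rz":0.9},
    {"dx":2,"dy":1.6,"dz":0,"rx":0,"ry":0,"rz":0.9},
    {"dx":2,"dy":1.6,"dz":0,"rx":0,"ry":0,"rz":0.9},
    {"dx":2,"dy":1.6,"dz":0,"rx":0,"ry":0,"rz":0.9}
  ],
  "hand": 0,
  "newtons": 20
}}

```text
time: 1.0
tool_pos: [334.9, -471.1, 239.7]
tool_rot: [3.141, 0.0, 0.916]
contact_force: [-0.0, 0.5, -0.1]
gripper_width: 0.31
finger_force: 0.0
```

Call:
{"op": "step_arm", "data": {
  "motion": [
    {"dx":2,"dy":1.6,"dz":-1.8,"rx":0,"ry":0,"rz":0.9},
    {"dx":2,"dy":1.6,"dz":-1.8,"rx":0,"ry":0,"rz":0.9},
    {"dx":2,"dy":1.6,"dz":-1.8,"rx":0,"ry":0,"rz":0.9},
    {"dx":2,"dy":1.6,"dz":-1.8,"rx":0,"ry":0,"rz":0.9},
    {"dx":2,"dy":1.6,"dz":-1.8,"rx":0,"ry":0,"rz":0.9},
    {"dx":1.3,"dy":1.6,"dz":-1.8,"rx":0,"ry":0,"rz":0.7},
    {"dx":0,"dy":0,"dz":-1.8,"rx":0,"ry":0,"rz":0},
    {"dx":0,"dy":0,"dz":0,"rx":0,"ry":0,"rz":0}
  ]
}}

```text
time: 1.8
tool_pos: [446.1, -374.2, 111.3]
tool_rot: [-3.138, -0.002, 1.367]
contact_force: [-0.3, -0.3, 0.5]
gripper_width: 0.007
finger_force: 0.0
```

```bash
python3 -c "
from h import *
incase();look('w2')"
```

```text
t 1.8 case [-42.03 -63.31 101.33] tip z 84.33 rot [-3.1381e+00 -2.3000e-03  1.3671e+00] F [-0.26 -0.31  0.51] 0.007247944516996253
cam in case [-41.3   8.8 246.8]
```

View pics/w2.png

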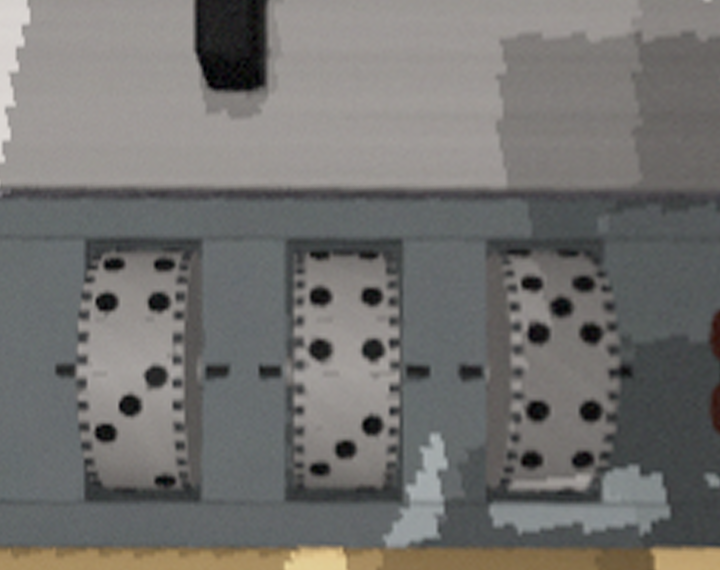

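Wrist view, rectified at 6 px/mm, with the index marks on row 370:
- **Left wheel:** the 3 is centred at row 405, so it needs +1.83 rad (about 40 mm toward -x) to reach 5.
- **Middle wheel:** the 3 is at row 448 and the 4 at row 323, so it needs -1.71 rad to reach 2.
- **Right wheel:** the 4 is at row 435 and the 5 at row 308, so it needs -1.58 rad to reach 3.

I'll start with the left wheel and feel for its rim.

Call:
{"op": "step_arm", "data": {
  "motion": [
    {"dx":0.97,"dy":3.2,"dz":0,"rx":0,"ry":0,"rz":0},
    {"dx":0.97,"dy":3.2,"dz":0,"rx":0,"ry":0,"rz":0},
    {"dx":0.97,"dy":3.2,"dz":0,"rx":0,"ry":0,"rz":0},
    {"dx":0,"dy":0,"dz":-0.7,"rx":0,"ry":0,"rz":0},
    {"dx":0,"dy":0,"dz":-0.7,"rx":0,"ry":0,"rz":0},
    {"dx":0,"dy":0,"dz":0,"rx":0,"ry":0,"rz":0},
    {"dx":0,"dy":0,"dz":0,"rx":0,"ry":0,"rz":0}
  ]
}}

```text
time: 2.55
tool_pos: [474.7, -282.0, 99.6]
tool_rot: [-3.141, 0.001, 1.361]
contact_force: [-0.1, 0.2, -0.1]
gripper_width: 0.006
finger_force: 0.0
```

```bash
python3 -c "
from h import *
incase()"
```

```text
t 2.55 case [-32.82  32.81  89.64] tip z 72.64 rot [-3.1413e+00  5.0000e-04  1.3608e+00] F [-0.09  0.2  -0.08] 0.005547414278322474
```

Call:
{"op": "step_arm", "data": {
  "motion": [
    {"dx":0,"dy":0,"dz":-0.07,"rx":0,"ry":0,"rz":0},
    {"dx":0,"dy":0,"dz":0,"rx":0,"ry":0,"rz":0}
  ]
}}

```text
time: 2.75
tool_pos: [475.1, -281.2, 99.0]
tool_rot: [3.142, 0.0, 1.362]
contact_force: [0.1, -0.2, 0.1]
gripper_width: 0.004
finger_force: 0.0
```

Call:
{"op": "step_arm", "data": {
  "motion": [
    {"dx":0,"dy":0,"dz":-0.07,"rx":0,"ry":0,"rz":0},
    {"dx":0,"dy":0,"dz":0,"rx":0,"ry":0,"rz":0}
  ]
}}

```text
time: 2.95
tool_pos: [475.2, -280.7, 98.2]
tool_rot: [-3.142, -0.0, 1.363]
contact_force: [-0.4, 0.2, 0.6]
gripper_width: 0.004
finger_force: 0.0
```

Call:
{"op": "step_arm", "data": {
  "motion": [
    {"dx":0.05,"dy":0.25,"dz":-0.15,"rx":0,"ry":0,"rz":0},
    {"dx":0,"dy":0,"dz":-0.07,"rx":0,"ry":0,"rz":0},
    {"dx":0,"dy":0,"dz":0,"rx":0,"ry":0,"rz":0},
    {"dx":0,"dy":0,"dz":0,"rx":0,"ry":0,"rz":0}
  ]
}}

```text
time: 3.35
tool_pos: [475.8, -278.0, 96.0]
tool_rot: [3.142, 0.0, 1.363]
contact_force: [-0.2, 0.9, 0.3]
gripper_width: 0.004
finger_force: 0.0
```

Call:
{"op": "step_arm", "data": {
  "motion": [
    {"dx":0,"dy":0,"dz":-0.06,"rx":0,"ry":0,"rz":0},
    {"dx":0,"dy":0,"dz":0,"rx":0,"ry":0,"rz":0}
  ]
}}

```text
time: 3.55
tool_pos: [475.8, -278.0, 95.4]
tool_rot: [-3.142, -0.0, 1.363]
contact_force: [-0.4, 0.7, 0.4]
gripper_width: 0.003
finger_force: 0.0
```

Call:
{"op": "step_arm", "data": {
  "motion": [
    {"dx":0,"dy":0,"dz":-0.06,"rx":0,"ry":0,"rz":0},
    {"dx":0,"dy":0,"dz":0,"rx":0,"ry":0,"rz":0}
  ]
}}

```text
time: 3.75
tool_pos: [475.7, -278.1, 94.8]
tool_rot: [-3.142, 0.0, 1.363]
contact_force: [0.4, 0.5, 0.7]
gripper_width: 0.006
finger_force: 0.0
```

Call:
{"op": "step_arm", "data": {
  "motion": [
    {"dx":0,"dy":0,"dz":-0.06,"rx":0,"ry":0,"rz":0},
    {"dx":0,"dy":0,"dz":0,"rx":0,"ry":0,"rz":0}
  ]
}}

```text
time: 3.95
tool_pos: [475.8, -278.0, 94.2]
tool_rot: [3.142, 0.0, 1.363]
contact_force: [0.3, 0.5, 0.3]
gripper_width: 0.005
finger_force: 0.1
```

Call:
{"op": "step_arm", "data": {
  "motion": [
    {"dx":0,"dy":0,"dz":-0.06,"rx":0,"ry":0,"rz":0},
    {"dx":0,"dy":0,"dz":0,"rx":0,"ry":0,"rz":0}
  ]
}}

```text
time: 4.15
tool_pos: [475.9, -278.1, 93.9]
tool_rot: [3.141, 0.0, 1.363]
contact_force: [-0.7, -1.1, 3.8]
gripper_width: 0.007
finger_force: 1.4
```

Call:
{"op": "step_arm", "data": {
  "motion": [
    {"dx":0,"dy":0,"dz":-0.06,"rx":0,"ry":0,"rz":0},
    {"dx":0,"dy":0,"dz":0,"rx":0,"ry":0,"rz":0}
  ]
}}

```text
time: 4.35
tool_pos: [476.0, -278.1, 93.5]
tool_rot: [3.141, 0.0, 1.363]
contact_force: [-1.2, 0.8, 5.4]
gripper_width: 0.004
finger_force: 2.6
```

Call:
{"op": "step_arm", "data": {
  "motion": [
    {"dx":0,"dy":0,"dz":-0.03,"rx":0,"ry":0,"rz":0},
    {"dx":0,"dy":0,"dz":0,"rx":0,"ry":0,"rz":0},
    {"dx":0,"dy":0,"dz":0,"rx":0,"ry":0,"rz":0}
  ]
}}

```text
time: 4.65
tool_pos: [476.7, -278.3, 93.7]
tool_rot: [3.139, 0.001, 1.363]
contact_force: [-0.2, 0.2, 8.4]
gripper_width: 0.009
finger_force: 3.8
```

Call:
{"op": "step_arm", "data": {
  "motion": [
    {"dx":-0.25,"dy":0.05,"dz":-0.02,"rx":0,"ry":0,"rz":0},
    {"dx":-0.25,"dy":0.05,"dz":0,"rx":0,"ry":0,"rz":0},
    {"dx":-0.25,"dy":0.05,"dz":0,"rx":0,"ry":0,"rz":0}
  ]
}}

```text
time: 4.95
tool_pos: [470.9, -277.1, 94.1]
tool_rot: [3.136, 0.001, 1.363]
contact_force: [2.5, -0.6, 8.9]
gripper_width: 0.005
finger_force: 4.7
```

Call:
{"op": "step_arm", "data": {
  "motion": [
    {"dx":-0.25,"dy":0.05,"dz":-0.03,"rx":0,"ry":0,"rz":0},
    {"dx":-0.25,"dy":0.05,"dz":0,"rx":0,"ry":0,"rz":0},
    {"dx":-0.25,"dy":0.05,"dz":0,"rx":0,"ry":0,"rz":0}
  ]
}}

```text
time: 5.25
tool_pos: [463.5, -275.6, 94.2]
tool_rot: [3.136, 0.001, 1.363]
contact_force: [1.2, 0.8, 11.9]
gripper_width: 0.004
finger_force: 5.4
```

Call:
{"op": "step_arm", "data": {
  "motion": [
    {"dx":-0.2,"dy":0.04,"dz":0,"rx":0,"ry":0,"rz":0},
    {"dx":0,"dy":0,"dz":0,"rx":0,"ry":0,"rz":0}
  ]
}}

```text
time: 5.45
tool_pos: [460.6, -275.0, 93.8]
tool_rot: [3.137, 0.001, 1.363]
contact_force: [0.2, 0.7, 11.0]
gripper_width: 0.008
finger_force: 5.3
```

```bash
python3 -c "
from h import *
incase();look('w3',y0=0)"
```

```text
t 5.45 case [-48.02  36.8   83.82] tip z 66.82 rot [3.1373e+00 8.0000e-04 1.3632e+00] F [ 0.24  0.66 11.02] 0.007706177222986187
cam in case [-48.2 109.3 229.1]
```

View pics/w3.png

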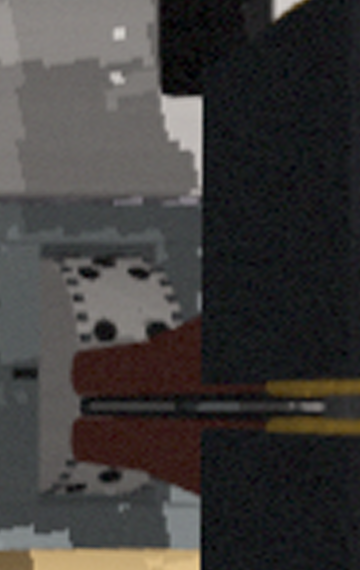

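The fingertip hides the wheel's top, and it spans only about ±9 mm in x. I'll lift off and read the dots by blob code instead, checking that code on the earlier picture w2 first.

Call:
{"op": "step_arm", "data": {
  "motion": [
    {"dx":0,"dy":0,"dz":0.8,"rx":0,"ry":0,"rz":0},
    {"dx":-0.4,"dy":-3.4,"dz":0.8,"rx":0,"ry":0,"rz":0},
    {"dx":-0.4,"dy":-3.4,"dz":0,"rx":0,"ry":0,"rz":0},
    {"dx":0,"dy":-0.8,"dz":0,"rx":0,"ry":0,"rz":0},
    {"dx":0,"dy":0,"dz":0,"rx":0,"ry":0,"rz":0}
  ]
}}

```text
time: 6.0
tool_pos: [450.0, -351.9, 108.0]
tool_rot: [-3.141, 0.0, 1.36]
contact_force: [-0.3, -0.7, -0.2]
gripper_width: 0.004
finger_force: 0.0
```

```bash
cat >> h.py <<'E'
def dots(a,y1=60,x1=20,s=6):
    g=cv2.cvtColor(a,cv2.COLOR_BGR2GRAY)
    b=(cv2.adaptiveThreshold(cv2.GaussianBlur(g,(0,0),2),255,cv2.ADAPTIVE_THRESH_MEAN_C,cv2.THRESH_BINARY_INV,61,25))
    n,l,st,c=cv2.connectedComponentsWithStats(b)
    out={}
    for k in range(1,n):
        x,y=c[k]
        if 150<st[k,4]<700 and 230<y<505 and st[k,2]<40 and st[k,3]<34:
            out.setdefault(min((("L",37),("M",2),("R",-34)),key=lambda w:abs(y1-x/s-w[1]))[0],[]).append((int(x),int(y),int(st[k,4])))
    for k in sorted(out):print(k,sorted(out[k],key=lambda t:t[1]))
E
python3 -c "
from h import *
dots(cv2.imread('pics/w2.png'));print('now')
incase();dots(look('w4'))"
```

```text
L [(113, 263, 207), (163, 263, 209), (157, 301, 374), (106, 302, 376), (68, 367, 346), (216, 370, 268), (155, 376, 411), (129, 405, 426), (105, 432, 349)]
M [(320, 296, 357), (370, 296, 342), (320, 349, 436), (372, 349, 421), (269, 371, 260), (416, 371, 338), (292, 399, 325), (371, 424, 359), (291, 432, 209), (344, 448, 330), (319, 468, 191)]
R [(531, 283, 241), (583, 283, 261), (560, 306, 335), (538, 333, 396), (590, 333, 366), (469, 371, 293), (622, 371, 228), (537, 410, 415), (589, 410, 382), (612, 458, 183), (531, 459, 327), (582, 459, 333)]
now
t 6.0 case [-42.74 -40.66  98.  ] tip z 81.0 rot [-3.141   0.      1.3601] F [-0.29 -0.72 -0.24] 0.0036594382206821064
cam in case [-42.   31.7 243.3]
L [(87, 244, 170), (111, 247, 194), (132, 257, 221), (106, 270, 212), (157, 271, 196), (104, 331, 424), (155, 331, 428), (59, 370, 302), (206, 371, 277), (103, 390, 440), (156, 390, 409), (156, 457, 259), (131, 474, 219)]
M [(317, 296, 353), (367, 296, 346), (320, 349, 432), (371, 349, 404), (407, 369, 304), (259, 371, 252), (370, 424, 341), (341, 448, 330), (313, 468, 195)]
R [(504, 249, 314), (528, 283, 273), (579, 283, 238), (560, 306, 285), (538, 333, 379), (460, 370, 289), (537, 410, 378), (525, 458, 365), (578, 460, 257)]
```

The blob code works: the left wheel now has its 4 at row 360.5, an angle of 3.07 rad. It needs another 1.12 rad, about 24.6 mm, which I'll do in two strokes of 12.5 mm.

Call:
{"op": "step_arm", "data": {
  "motion": [
    {"dx":1.15,"dy":3.7,"dz":0,"rx":0,"ry":0,"rz":0},
    {"dx":1.15,"dy":3.75,"dz":0,"rx":0,"ry":0,"rz":0},
    {"dx":0,"dy":0,"dz":-0.65,"rx":0,"ry":0,"rz":0},
    {"dx":0,"dy":0,"dz":-0.65,"rx":0,"ry":0,"rz":0},
    {"dx":0,"dy":0,"dz":0,"rx":0,"ry":0,"rz":0},
    {"dx":0,"dy":0,"dz":-0.1,"rx":0,"ry":0,"rz":0},
    {"dx":0,"dy":0,"dz":-0.1,"rx":0,"ry":0,"rz":0},
    {"dx":0,"dy":0,"dz":-0.1,"rx":0,"ry":0,"rz":0}
  ]
}}

```text
time: 6.85
tool_pos: [474.5, -276.8, 93.3]
tool_rot: [3.14, 0.0, 1.362]
contact_force: [0.0, 2.7, 12.1]
gripper_width: 0.01
finger_force: 6.2
```

Call:
{"op": "step_arm", "data": {
  "motion": [
    {"dx":0,"dy":0,"dz":0,"rx":0,"ry":0,"rz":0},
    {"dx":0,"dy":0,"dz":0,"rx":0,"ry":0,"rz":0}
  ]
}}

```text
time: 7.05
tool_pos: [474.7, -276.8, 93.5]
tool_rot: [3.139, 0.0, 1.362]
contact_force: [1.1, 1.8, 8.4]
gripper_width: 0.006
finger_force: 4.3
```

Call:
{"op": "step_arm", "data": {
  "motion": [
    {"dx":-0.25,"dy":0.05,"dz":0,"rx":0,"ry":0,"rz":0},
    {"dx":-0.25,"dy":0.05,"dz":0,"rx":0,"ry":0,"rz":0},
    {"dx":-0.25,"dy":0.05,"dz":0,"rx":0,"ry":0,"rz":0},
    {"dx":-0.25,"dy":0.05,"dz":0,"rx":0,"ry":0,"rz":0},
    {"dx":-0.25,"dy":0.05,"dz":0,"rx":0,"ry":0,"rz":0}
  ]
}}

```text
time: 7.55
tool_pos: [463.7, -274.6, 94.2]
tool_rot: [3.136, 0.001, 1.362]
contact_force: [2.5, 1.4, 10.0]
gripper_width: 0.007
finger_force: 5.1
```

```bash
python3 -c "
from h import *
incase()"
```

```text
t 7.55 case [-45.15  37.81  84.22] tip z 67.22 rot [3.1359e+00 7.0000e-04 1.3622e+00] F [ 2.5   1.41 10.  ] 0.0068954612298624
```

Call:
{"op": "step_arm", "data": {
  "motion": [
    {"dx":0,"dy":0,"dz":0,"rx":0,"ry":0,"rz":0},
    {"dx":0,"dy":0,"dz":0.6,"rx":0,"ry":0,"rz":0},
    {"dx":1.2,"dy":-0.3,"dz":0,"rx":0,"ry":0,"rz":0},
    {"dx":0,"dy":0,"dz":0,"rx":0,"ry":0,"rz":0},
    {"dx":0,"dy":0,"dz":-0.3,"rx":0,"ry":0,"rz":0},
    {"dx":0,"dy":0,"dz":-0.2,"rx":0,"ry":0,"rz":0},
    {"dx":0,"dy":0,"dz":-0.12,"rx":0,"ry":0,"rz":0},
    {"dx":0,"dy":0,"dz":0,"rx":0,"ry":0,"rz":0}
  ]
}}

```text
time: 8.35
tool_pos: [474.9, -277.2, 93.3]
tool_rot: [3.138, 0.001, 1.363]
contact_force: [1.5, -0.4, 10.8]
gripper_width: 0.003
finger_force: 5.3
```

Call:
{"op": "step_arm", "data": {
  "motion": [
    {"dx":-0.25,"dy":0.05,"dz":0,"rx":0,"ry":0,"rz":0},
    {"dx":-0.25,"dy":0.05,"dz":0,"rx":0,"ry":0,"rz":0},
    {"dx":-0.25,"dy":0.05,"dz":0,"rx":0,"ry":0,"rz":0},
    {"dx":-0.25,"dy":0.05,"dz":0,"rx":0,"ry":0,"rz":0},
    {"dx":0,"dy":0,"dz":0,"rx":0,"ry":0,"rz":0}
  ]
}}

```text
time: 8.85
tool_pos: [466.0, -275.3, 94.3]
tool_rot: [3.135, 0.001, 1.363]
contact_force: [1.5, -0.4, 17.1]
gripper_width: 0.006
finger_force: 8.2
```

Call:
{"op": "step_arm", "data": {
  "motion": [
    {"dx":0,"dy":0,"dz":0.8,"rx":0,"ry":0,"rz":0},
    {"dx":-0.4,"dy":-3.6,"dz":0.8,"rx":0,"ry":0,"rz":0},
    {"dx":-0.4,"dy":-3.8,"dz":0,"rx":0,"ry":0,"rz":0},
    {"dx":0,"dy":0,"dz":0,"rx":0,"ry":0,"rz":0},
    {"dx":0,"dy":0,"dz":0,"rx":0,"ry":0,"rz":0}
  ]
}}

```text
time: 9.35
tool_pos: [454.2, -349.1, 107.3]
tool_rot: [-3.14, -0.001, 1.361]
contact_force: [-0.5, 1.4, -0.7]
gripper_width: 0.009
finger_force: 0.0
```

```bash
python3 -c "
from h import *
incase();dots(look('w5'))"
```

```text
t 9.35 case [-39.18 -37.03  97.33] tip z 80.33 rot [-3.1401e+00 -6.0000e-04  1.3606e+00] F [-0.52  1.41 -0.67] 0.009169754205277195
cam in case [-38.3  35.3 242.7]
L [(82, 250, 211), (109, 250, 472), (154, 250, 483), (104, 303, 345), (156, 303, 343), (130, 331, 392), (156, 360, 396), (104, 361, 412), (58, 368, 312), (203, 369, 306), (104, 434, 374), (155, 434, 367), (105, 473, 216), (155, 473, 207)]
M [(316, 295, 358), (367, 296, 331), (320, 349, 445), (372, 349, 424), (257, 369, 268), (408, 369, 245), (370, 425, 367), (340, 448, 344), (455, 451, 315), (312, 467, 191), (289, 492, 348)]
R [(553, 248, 252), (502, 249, 232), (663, 272, 176), (528, 283, 247), (579, 284, 209), (459, 369, 273), (543, 409, 493), (525, 458, 366), (583, 461, 450), (585, 490, 291)]
```

Left wheel: the 5's centre dot is at row 331 against 370, so about 6.7 mm is left. Each stroke loses about 1.6 mm, so I'll drag 8.2 mm.

Call:
{"op": "step_arm", "data": {
  "motion": [
    {"dx":0.8,"dy":3.6,"dz":0,"rx":0,"ry":0,"rz":0},
    {"dx":0.8,"dy":3.6,"dz":0,"rx":0,"ry":0,"rz":0},
    {"dx":0,"dy":0,"dz":-0.65,"rx":0,"ry":0,"rz":0},
    {"dx":0,"dy":0,"dz":-0.65,"rx":0,"ry":0,"rz":0},
    {"dx":0,"dy":0,"dz":0,"rx":0,"ry":0,"rz":0},
    {"dx":0,"dy":0,"dz":-0.1,"rx":0,"ry":0,"rz":0},
    {"dx":0,"dy":0,"dz":-0.1,"rx":0,"ry":0,"rz":0},
    {"dx":0,"dy":0,"dz":-0.1,"rx":0,"ry":0,"rz":0}
  ]
}}

```text
time: 10.2
tool_pos: [472.9, -277.0, 93.6]
tool_rot: [3.138, 0.0, 1.362]
contact_force: [0.3, 4.6, 16.8]
gripper_width: 0.007
finger_force: 8.5
```

Call:
{"op": "step_arm", "data": {
  "motion": [
    {"dx":0,"dy":0,"dz":0,"rx":0,"ry":0,"rz":0},
    {"dx":-0.2,"dy":0.04,"dz":0,"rx":0,"ry":0,"rz":0},
    {"dx":-0.2,"dy":0.04,"dz":0,"rx":0,"ry":0,"rz":0},
    {"dx":-0.2,"dy":0.04,"dz":0,"rx":0,"ry":0,"rz":0},
    {"dx":-0.2,"dy":0.04,"dz":0,"rx":0,"ry":0,"rz":0},
    {"dx":0,"dy":0,"dz":0,"rx":0,"ry":0,"rz":0}
  ]
}}

```text
time: 10.8
tool_pos: [466.0, -275.6, 94.3]
tool_rot: [3.135, 0.0, 1.363]
contact_force: [2.4, 4.8, 14.4]
gripper_width: 0.005
finger_force: 7.7
```

Call:
{"op": "step_arm", "data": {
  "motion": [
    {"dx":0,"dy":0,"dz":0.8,"rx":0,"ry":0,"rz":0},
    {"dx":-0.5,"dy":-3.6,"dz":0.8,"rx":0,"ry":0,"rz":0},
    {"dx":-0.5,"dy":-3.8,"dz":0,"rx":0,"ry":0,"rz":0},
    {"dx":0,"dy":0,"dz":0,"rx":0,"ry":0,"rz":0},
    {"dx":0,"dy":0,"dz":0,"rx":0,"ry":0,"rz":0}
  ]
}}

```text
time: 11.3
tool_pos: [451.9, -350.4, 107.6]
tool_rot: [-3.14, -0.0, 1.359]
contact_force: [-0.0, -0.6, -0.9]
gripper_width: 0.004
finger_force: 0.0
```

```bash
python3 -c "
from h import *
incase();dots(look('w6'))"
```

```text
t 11.3 case [-41.2  -38.78  97.56] tip z 80.56 rot [-3.1403e+00 -1.0000e-04  1.3594e+00] F [-0.   -0.59 -0.92] 0.004438209081946089
cam in case [-40.3  33.6 242.9]
L [(104, 331, 396), (156, 332, 388), (129, 362, 397), (58, 369, 293), (204, 370, 302), (104, 392, 401), (156, 392, 389), (105, 457, 281), (156, 458, 292)]
M [(316, 296, 352), (367, 296, 338), (320, 349, 440), (372, 349, 418), (407, 369, 262), (258, 370, 273), (371, 425, 367), (340, 449, 327), (313, 468, 200)]
R [(552, 248, 326), (503, 250, 252), (528, 283, 261), (579, 283, 204), (563, 310, 449), (538, 333, 327), (460, 370, 287), (537, 411, 337), (524, 458, 370), (579, 459, 288), (603, 466, 289)]
```

Left wheel: the 5 is at row 362 against 370, so 0.064 rad short. One small corrective drag of 3 mm should close that.

Call:
{"op": "step_arm", "data": {
  "motion": [
    {"dx":0.85,"dy":3.7,"dz":0,"rx":0,"ry":0,"rz":0},
    {"dx":0.85,"dy":3.7,"dz":0,"rx":0,"ry":0,"rz":0},
    {"dx":0,"dy":0,"dz":-0.65,"rx":0,"ry":0,"rz":0},
    {"dx":0,"dy":0,"dz":-0.65,"rx":0,"ry":0,"rz":0},
    {"dx":0,"dy":0,"dz":0,"rx":0,"ry":0,"rz":0},
    {"dx":0,"dy":0,"dz":-0.1,"rx":0,"ry":0,"rz":0},
    {"dx":0,"dy":0,"dz":-0.1,"rx":0,"ry":0,"rz":0},
    {"dx":0,"dy":0,"dz":-0.1,"rx":0,"ry":0,"rz":0}
  ]
}}

```text
time: 12.15
tool_pos: [472.0, -275.5, 93.7]
tool_rot: [3.138, 0.0, 1.362]
contact_force: [0.4, 4.7, 19.0]
gripper_width: 0.005
finger_force: 9.5
```

Call:
{"op": "step_arm", "data": {
  "motion": [
    {"dx":0,"dy":0,"dz":0,"rx":0,"ry":0,"rz":0},
    {"dx":-0.15,"dy":0.03,"dz":0,"rx":0,"ry":0,"rz":0},
    {"dx":-0.15,"dy":0.03,"dz":0,"rx":0,"ry":0,"rz":0},
    {"dx":0,"dy":0,"dz":0,"rx":0,"ry":0,"rz":0}
  ]
}}

```text
time: 12.55
tool_pos: [470.2, -275.1, 94.1]
tool_rot: [3.135, 0.0, 1.363]
contact_force: [3.6, 3.2, 13.3]
gripper_width: 0.009
finger_force: 6.7
```

Call:
{"op": "step_arm", "data": {
  "motion": [
    {"dx":0,"dy":0,"dz":0.8,"rx":0,"ry":0,"rz":0},
    {"dx":-0.6,"dy":-3.6,"dz":0.8,"rx":0,"ry":0,"rz":0},
    {"dx":-0.6,"dy":-3.8,"dz":0,"rx":0,"ry":0,"rz":0},
    {"dx":0,"dy":0,"dz":0,"rx":0,"ry":0,"rz":0},
    {"dx":0,"dy":0,"dz":0,"rx":0,"ry":0,"rz":0}
  ]
}}

```text
time: 13.05
tool_pos: [453.9, -349.8, 107.6]
tool_rot: [-3.14, -0.0, 1.359]
contact_force: [0.5, 1.1, 0.9]
gripper_width: 0.005
finger_force: 0.0
```

```bash
python3 -c "
from h import *
incase();dots(look('w7'))"
```

```text
t 13.05 case [-39.39 -37.85  97.56] tip z 80.56 rot [-3.1403 -0.      1.3594] F [0.55 1.12 0.91] 0.005274039069874544
cam in case [-38.4  34.5 242.9]
L [(103, 331, 411), (156, 331, 411), (129, 361, 403), (57, 369, 273), (204, 369, 316), (103, 391, 404), (156, 392, 389), (105, 457, 285), (155, 457, 278)]
M [(316, 295, 351), (367, 295, 338), (371, 349, 428), (320, 349, 438), (258, 369, 280), (408, 369, 257), (370, 424, 353), (340, 448, 345), (453, 453, 295), (312, 467, 201), (287, 492, 340)]
R [(553, 248, 280), (502, 249, 212), (663, 276, 219), (528, 283, 255), (579, 284, 238), (563, 303, 259), (540, 332, 342), (459, 369, 279), (563, 406, 230), (537, 411, 336), (578, 458, 277), (527, 459, 317), (589, 479, 227)]
```

Call:
{"op": "step_arm", "data": {
  "motion": [
    {"dx":0.75,"dy":3.65,"dz":0,"rx":0,"ry":0,"rz":0},
    {"dx":0.75,"dy":3.65,"dz":0,"rx":0,"ry":0,"rz":0},
    {"dx":0,"dy":0,"dz":-0.65,"rx":0,"ry":0,"rz":0},
    {"dx":0,"dy":0,"dz":-0.65,"rx":0,"ry":0,"rz":0},
    {"dx":0,"dy":0,"dz":0,"rx":0,"ry":0,"rz":0},
    {"dx":0,"dy":0,"dz":-0.1,"rx":0,"ry":0,"rz":0},
    {"dx":0,"dy":0,"dz":-0.1,"rx":0,"ry":0,"rz":0},
    {"dx":0,"dy":0,"dz":-0.1,"rx":0,"ry":0,"rz":0}
  ]
}}

```text
time: 13.9
tool_pos: [472.1, -275.9, 93.7]
tool_rot: [3.138, 0.0, 1.362]
contact_force: [0.3, 4.4, 19.2]
gripper_width: 0.011
finger_force: 9.4
```

Call:
{"op": "step_arm", "data": {
  "motion": [
    {"dx":0,"dy":0,"dz":0,"rx":0,"ry":0,"rz":0},
    {"dx":-0.23,"dy":0.05,"dz":0,"rx":0,"ry":0,"rz":0},
    {"dx":-0.22,"dy":0.05,"dz":0,"rx":0,"ry":0,"rz":0},
    {"dx":0,"dy":0,"dz":0,"rx":0,"ry":0,"rz":0},
    {"dx":0,"dy":0,"dz":0,"rx":0,"ry":0,"rz":0}
  ]
}}

```text
time: 14.4
tool_pos: [468.7, -275.2, 94.2]
tool_rot: [3.135, 0.0, 1.363]
contact_force: [3.3, 2.7, 13.8]
gripper_width: 0.005
finger_force: 7.3
```

Call:
{"op": "step_arm", "data": {
  "motion": [
    {"dx":0,"dy":0,"dz":0.8,"rx":0,"ry":0,"rz":0},
    {"dx":-0.6,"dy":-3.6,"dz":0.8,"rx":0,"ry":0,"rz":0},
    {"dx":-0.6,"dy":-3.8,"dz":0,"rx":0,"ry":0,"rz":0},
    {"dx":0,"dy":0,"dz":0,"rx":0,"ry":0,"rz":0},
    {"dx":0,"dy":0,"dz":0,"rx":0,"ry":0,"rz":0}
  ]
}}

```text
time: 14.9
tool_pos: [452.4, -349.8, 107.5]
tool_rot: [-3.14, -0.0, 1.359]
contact_force: [0.8, 0.5, -0.2]
gripper_width: 0.006
finger_force: 0.0
```

```bash
python3 -c "
from h import *
incase();dots(look('w8'))"
```

```text
t 14.9 case [-40.83 -38.13  97.54] tip z 80.54 rot [-3.1403 -0.      1.3594] F [ 0.77  0.52 -0.19] 0.006042266106041493
cam in case [-39.9  34.3 242.9]
L [(103, 340, 406), (156, 340, 401), (58, 369, 274), (205, 370, 284), (129, 371, 394), (104, 400, 392), (156, 401, 391), (105, 463, 265), (155, 463, 259)]
M [(316, 296, 357), (367, 296, 335), (320, 349, 439), (372, 349, 436), (258, 370, 273), (409, 370, 218), (370, 424, 352), (340, 448, 331), (312, 467, 201), (291, 493, 356)]
R [(503, 250, 226), (579, 282, 206), (528, 283, 265), (667, 283, 177), (563, 309, 391), (540, 333, 378), (460, 370, 298), (538, 410, 327), (564, 414, 256), (527, 459, 300), (579, 459, 294), (459, 463, 242), (585, 489, 206)]
```

The left wheel is on 5, at row 371 against 370. Now the middle wheel, feeling for its rim from x = -49.

Call:
{"op": "step_arm", "data": {
  "motion": [
    {"dx":0,"dy":4,"dz":0,"rx":0,"ry":0,"rz":0},
    {"dx":0,"dy":0,"dz":-0.65,"rx":0,"ry":0,"rz":0},
    {"dx":0,"dy":0,"dz":-0.6,"rx":0,"ry":0,"rz":0},
    {"dx":0,"dy":0,"dz":0,"rx":0,"ry":0,"rz":0},
    {"dx":0,"dy":0,"dz":0,"rx":0,"ry":0,"rz":0}
  ]
}}

```text
time: 15.45
tool_pos: [453.6, -308.8, 95.3]
tool_rot: [-3.141, 0.0, 1.362]
contact_force: [0.7, 0.2, 0.1]
gripper_width: 0.003
finger_force: 0.0
```

Call:
{"op": "step_arm", "data": {
  "motion": [
    {"dx":0,"dy":0,"dz":-0.08,"rx":0,"ry":0,"rz":0},
    {"dx":0,"dy":0,"dz":0,"rx":0,"ry":0,"rz":0}
  ]
}}

```text
time: 15.65
tool_pos: [453.7, -308.8, 94.7]
tool_rot: [3.142, 0.0, 1.362]
contact_force: [-0.7, 0.1, -0.3]
gripper_width: 0.004
finger_force: 0.0
```

Call:
{"op": "step_arm", "data": {
  "motion": [
    {"dx":0,"dy":0,"dz":-0.08,"rx":0,"ry":0,"rz":0},
    {"dx":0,"dy":0,"dz":0,"rx":0,"ry":0,"rz":0}
  ]
}}

```text
time: 15.85
tool_pos: [453.7, -308.5, 93.9]
tool_rot: [3.142, -0.0, 1.363]
contact_force: [0.6, 0.4, 0.6]
gripper_width: 0.005
finger_force: 0.0
```

Call:
{"op": "step_arm", "data": {
  "motion": [
    {"dx":0,"dy":0,"dz":-0.08,"rx":0,"ry":0,"rz":0},
    {"dx":0,"dy":0,"dz":0,"rx":0,"ry":0,"rz":0}
  ]
}}

```text
time: 16.05
tool_pos: [453.8, -308.5, 93.2]
tool_rot: [3.141, 0.0, 1.363]
contact_force: [-0.4, 0.3, 1.3]
gripper_width: 0.005
finger_force: 0.6
```

Call:
{"op": "step_arm", "data": {
  "motion": [
    {"dx":0,"dy":0,"dz":-0.06,"rx":0,"ry":0,"rz":0},
    {"dx":0,"dy":0,"dz":0,"rx":0,"ry":0,"rz":0}
  ]
}}

```text
time: 16.25
tool_pos: [454.0, -308.6, 92.9]
tool_rot: [3.141, 0.0, 1.363]
contact_force: [-0.1, 0.6, 4.5]
gripper_width: 0.006
finger_force: 2.2
```

Call:
{"op": "step_arm", "data": {
  "motion": [
    {"dx":0,"dy":0,"dz":-0.1,"rx":0,"ry":0,"rz":0},
    {"dx":0,"dy":0,"dz":-0.03,"rx":0,"ry":0,"rz":0},
    {"dx":0,"dy":0,"dz":0,"rx":0,"ry":0,"rz":0}
  ]
}}

```text
time: 16.55
tool_pos: [454.0, -308.6, 92.6]
tool_rot: [3.141, 0.001, 1.363]
contact_force: [-4.4, 1.9, 14.8]
gripper_width: 0.009
finger_force: 7.3
```

Call:
{"op": "step_arm", "data": {
  "motion": [
    {"dx":0.25,"dy":-0.05,"dz":0,"rx":0,"ry":0,"rz":0},
    {"dx":0.25,"dy":-0.05,"dz":0,"rx":0,"ry":0,"rz":0},
    {"dx":0.25,"dy":-0.05,"dz":0,"rx":0,"ry":0,"rz":0}
  ]
}}

```text
time: 16.85
tool_pos: [462.5, -310.4, 93.0]
tool_rot: [3.139, 0.001, 1.363]
contact_force: [-1.1, 0.5, 12.3]
gripper_width: 0.003
finger_force: 6.1
```

Call:
{"op": "step_arm", "data": {
  "motion": [
    {"dx":0.25,"dy":-0.05,"dz":0,"rx":0,"ry":0,"rz":0},
    {"dx":0.25,"dy":-0.05,"dz":0,"rx":0,"ry":0,"rz":0},
    {"dx":0.1,"dy":-0.02,"dz":0,"rx":0,"ry":0,"rz":0},
    {"dx":0,"dy":0,"dz":0,"rx":0,"ry":0,"rz":0}
  ]
}}

```text
time: 17.25
tool_pos: [468.1, -311.6, 92.1]
tool_rot: [3.14, 0.001, 1.363]
contact_force: [-0.3, 0.8, 7.4]
gripper_width: 0.003
finger_force: 3.7
```

```bash
python3 -c "
from h import *
incase()"
```

```text
t 17.25 case [-33.27   2.54  82.12] tip z 65.12 rot [3.1398e+00 8.0000e-04 1.3630e+00] F [-0.34  0.82  7.39] 0.0025290694801650363
```

Call:
{"op": "step_arm", "data": {
  "motion": [
    {"dx":0,"dy":0,"dz":0.6,"rx":0,"ry":0,"rz":0},
    {"dx":-1.5,"dy":0.3,"dz":0,"rx":0,"ry":0,"rz":0},
    {"dx":0,"dy":0,"dz":0,"rx":0,"ry":0,"rz":0},
    {"dx":0,"dy":0,"dz":-0.3,"rx":0,"ry":0,"rz":0},
    {"dx":0,"dy":0,"dz":-0.15,"rx":0,"ry":0,"rz":0},
    {"dx":0,"dy":0,"dz":-0.15,"rx":0,"ry":0,"rz":0},
    {"dx":0,"dy":0,"dz":0,"rx":0,"ry":0,"rz":0}
  ]
}}

```text
time: 17.95
tool_pos: [452.9, -308.3, 92.3]
tool_rot: [3.141, 0.001, 1.363]
contact_force: [-4.5, 1.6, 13.6]
gripper_width: 0.006
finger_force: 7.2
```

Call:
{"op": "step_arm", "data": {
  "motion": [
    {"dx":0.25,"dy":-0.05,"dz":0,"rx":0,"ry":0,"rz":0},
    {"dx":0.25,"dy":-0.05,"dz":0,"rx":0,"ry":0,"rz":0},
    {"dx":0.25,"dy":-0.05,"dz":0,"rx":0,"ry":0,"rz":0},
    {"dx":0.25,"dy":-0.05,"dz":0,"rx":0,"ry":0,"rz":0},
    {"dx":0.25,"dy":-0.05,"dz":0,"rx":0,"ry":0,"rz":0},
    {"dx":0,"dy":0,"dz":0,"rx":0,"ry":0,"rz":0}
  ]
}}

```text
time: 18.55
tool_pos: [466.6, -311.2, 92.4]
tool_rot: [3.139, 0.001, 1.363]
contact_force: [-0.1, 1.0, 9.7]
gripper_width: 0.007
finger_force: 4.7
```

Call:
{"op": "step_arm", "data": {
  "motion": [
    {"dx":0,"dy":0,"dz":0.8,"rx":0,"ry":0,"rz":0},
    {"dx":-0.8,"dy":-3.6,"dz":0.8,"rx":0,"ry":0,"rz":0},
    {"dx":-0.8,"dy":-3.2,"dz":0,"rx":0,"ry":0,"rz":0},
    {"dx":0,"dy":0,"dz":0,"rx":0,"ry":0,"rz":0},
    {"dx":0,"dy":0,"dz":0,"rx":0,"ry":0,"rz":0}
  ]
}}

```text
time: 19.05
tool_pos: [448.5, -378.9, 107.0]
tool_rot: [-3.141, -0.001, 1.361]
contact_force: [0.2, 0.6, 0.6]
gripper_width: 0.004
finger_force: 0.0
```

```bash
python3 -c "
from h import *
incase();dots(look('w9'))"
```

```text
t 19.05 case [-38.76 -67.43  96.97] tip z 79.97 rot [-3.1411e+00 -6.0000e-04  1.3612e+00] F [0.19 0.6  0.65] 0.003960389091533693
cam in case [-38.1   4.9 242.3]
L [(102, 340, 414), (155, 340, 414), (68, 369, 278), (217, 369, 270), (128, 371, 403), (102, 401, 409), (155, 401, 395), (161, 462, 261), (110, 463, 258)]
M [(371, 272, 224), (346, 291, 333), (320, 316, 380), (271, 369, 296), (418, 369, 343), (372, 392, 416), (292, 397, 215), (320, 444, 337)]
R [(583, 283, 274), (531, 283, 268), (561, 306, 341), (538, 332, 391), (590, 333, 364), (471, 370, 285), (623, 370, 208), (537, 410, 381), (589, 411, 399), (583, 458, 335), (531, 459, 327), (472, 490, 221)]
```

Middle wheel: the 2's dots are at rows 392 and 444, so about 8.4 mm more toward +x.

Call:
{"op": "step_arm", "data": {
  "motion": [
    {"dx":0.3,"dy":3.5,"dz":0,"rx":0,"ry":0,"rz":0},
    {"dx":0.3,"dy":3.5,"dz":0,"rx":0,"ry":0,"rz":0},
    {"dx":0,"dy":0,"dz":-0.65,"rx":0,"ry":0,"rz":0},
    {"dx":0,"dy":0,"dz":-0.65,"rx":0,"ry":0,"rz":0},
    {"dx":0,"dy":0,"dz":0,"rx":0,"ry":0,"rz":0},
    {"dx":0,"dy":0,"dz":-0.1,"rx":0,"ry":0,"rz":0},
    {"dx":0,"dy":0,"dz":-0.1,"rx":0,"ry":0,"rz":0},
    {"dx":0,"dy":0,"dz":-0.1,"rx":0,"ry":0,"rz":0}
  ]
}}

```text
time: 19.9
tool_pos: [455.1, -309.4, 92.6]
tool_rot: [3.141, 0.001, 1.362]
contact_force: [-3.5, 2.7, 21.0]
gripper_width: 0.004
finger_force: 10.7
```

Call:
{"op": "step_arm", "data": {
  "motion": [
    {"dx":0,"dy":0,"dz":0,"rx":0,"ry":0,"rz":0},
    {"dx":0.25,"dy":-0.05,"dz":0,"rx":0,"ry":0,"rz":0},
    {"dx":0.25,"dy":-0.05,"dz":0,"rx":0,"ry":0,"rz":0},
    {"dx":0.26,"dy":-0.05,"dz":0,"rx":0,"ry":0,"rz":0},
    {"dx":0,"dy":0,"dz":0,"rx":0,"ry":0,"rz":0},
    {"dx":0,"dy":0,"dz":0,"rx":0,"ry":0,"rz":0}
  ]
}}

```text
time: 20.5
tool_pos: [463.8, -311.2, 92.9]
tool_rot: [3.138, 0.001, 1.362]
contact_force: [-0.1, 2.0, 11.6]
gripper_width: 0.005
finger_force: 5.3
```

Call:
{"op": "step_arm", "data": {
  "motion": [
    {"dx":0,"dy":0,"dz":0.8,"rx":0,"ry":0,"rz":0},
    {"dx":-0.8,"dy":-3.6,"dz":0.8,"rx":0,"ry":0,"rz":0},
    {"dx":-0.8,"dy":-3.2,"dz":0,"rx":0,"ry":0,"rz":0},
    {"dx":0,"dy":0,"dz":0,"rx":0,"ry":0,"rz":0},
    {"dx":0,"dy":0,"dz":0,"rx":0,"ry":0,"rz":0}
  ]
}}

```text
time: 21.0
tool_pos: [445.5, -379.0, 107.1]
tool_rot: [-3.141, -0.0, 1.36]
contact_force: [0.9, 0.5, -1.2]
gripper_width: 0.008
finger_force: 0.0
```

```bash
python3 -c "
from h import *
incase();dots(look('w10'))"
```

```text
t 21.0 case [-41.6  -68.14  97.11] tip z 80.11 rot [-3.1411e+00 -2.0000e-04  1.3602e+00] F [ 0.88  0.46 -1.19] 0.007623831390128459
cam in case [-40.8   4.2 242.5]
L [(102, 340, 414), (155, 340, 405), (68, 370, 275), (128, 371, 408), (218, 371, 256), (102, 401, 408), (155, 401, 395), (110, 463, 270), (161, 463, 255)]
M [(346, 260, 183), (320, 275, 247), (372, 336, 394), (271, 371, 277), (417, 371, 337), (320, 395, 405), (345, 476, 234)]
R [(531, 283, 266), (583, 283, 274), (561, 306, 311), (537, 333, 383), (590, 333, 375), (623, 370, 242), (471, 371, 270), (537, 410, 390), (589, 410, 414), (531, 459, 324), (582, 459, 325), (641, 467, 324)]
```

The middle wheel's 2 is centred at row 365.5 against 370, within 0.04 rad. Now the right wheel, feeling for its rim.

Call:
{"op": "step_arm", "data": {
  "motion": [
    {"dx":0.06,"dy":3.4,"dz":0,"rx":0,"ry":0,"rz":0},
    {"dx":0,"dy":0,"dz":-0.6,"rx":0,"ry":0,"rz":0},
    {"dx":0,"dy":0,"dz":-0.6,"rx":0,"ry":0,"rz":0},
    {"dx":0,"dy":0,"dz":0,"rx":0,"ry":0,"rz":0},
    {"dx":0,"dy":0,"dz":0,"rx":0,"ry":0,"rz":0}
  ]
}}

```text
time: 21.55
tool_pos: [447.4, -343.8, 95.2]
tool_rot: [3.141, -0.0, 1.364]
contact_force: [-0.2, 1.4, 1.9]
gripper_width: 0.005
finger_force: 1.0
```

Call:
{"op": "step_arm", "data": {
  "motion": [
    {"dx":0,"dy":0,"dz":-0.08,"rx":0,"ry":0,"rz":0},
    {"dx":0,"dy":0,"dz":0,"rx":0,"ry":0,"rz":0}
  ]
}}

```text
time: 21.75
tool_pos: [447.4, -344.0, 94.9]
tool_rot: [3.141, -0.0, 1.363]
contact_force: [-1.1, 3.8, 8.0]
gripper_width: 0.006
finger_force: 3.8
```

Call:
{"op": "step_arm", "data": {
  "motion": [
    {"dx":0,"dy":0,"dz":-0.08,"rx":0,"ry":0,"rz":0},
    {"dx":0,"dy":0,"dz":0,"rx":0,"ry":0,"rz":0}
  ]
}}

```text
time: 21.95
tool_pos: [447.5, -344.0, 94.8]
tool_rot: [3.141, 0.0, 1.363]
contact_force: [-2.4, 4.9, 13.4]
gripper_width: 0.003
finger_force: 6.9
```

Call:
{"op": "step_arm", "data": {
  "motion": [
    {"dx":0.25,"dy":-0.05,"dz":0,"rx":0,"ry":0,"rz":0},
    {"dx":0.25,"dy":-0.05,"dz":0,"rx":0,"ry":0,"rz":0},
    {"dx":0.25,"dy":-0.05,"dz":0,"rx":0,"ry":0,"rz":0},
    {"dx":0.25,"dy":-0.05,"dz":0,"rx":0,"ry":0,"rz":0},
    {"dx":0.2,"dy":-0.05,"dz":0,"rx":0,"ry":0,"rz":0},
    {"dx":0,"dy":0,"dz":0,"rx":0,"ry":0,"rz":0}
  ]
}}

```text
time: 22.55
tool_pos: [459.8, -346.9, 94.3]
tool_rot: [3.14, 0.0, 1.363]
contact_force: [0.9, 2.3, 7.7]
gripper_width: 0.005
finger_force: 3.9
```

Call:
{"op": "step_arm", "data": {
  "motion": [
    {"dx":0,"dy":0,"dz":0.6,"rx":0,"ry":0,"rz":0},
    {"dx":-1.4,"dy":0.3,"dz":0,"rx":0,"ry":0,"rz":0},
    {"dx":0,"dy":0,"dz":0,"rx":0,"ry":0,"rz":0},
    {"dx":0,"dy":0,"dz":-0.3,"rx":0,"ry":0,"rz":0},
    {"dx":0,"dy":0,"dz":-0.15,"rx":0,"ry":0,"rz":0},
    {"dx":0,"dy":0,"dz":-0.15,"rx":0,"ry":0,"rz":0},
    {"dx":0,"dy":0,"dz":0,"rx":0,"ry":0,"rz":0}
  ]
}}

```text
time: 23.25
tool_pos: [445.4, -344.0, 94.5]
tool_rot: [3.141, 0.001, 1.363]
contact_force: [-3.7, 1.2, 9.9]
gripper_width: 0.005
finger_force: 5.4
```

Call:
{"op": "step_arm", "data": {
  "motion": [
    {"dx":0.25,"dy":-0.05,"dz":0,"rx":0,"ry":0,"rz":0},
    {"dx":0.25,"dy":-0.05,"dz":0,"rx":0,"ry":0,"rz":0},
    {"dx":0.25,"dy":-0.05,"dz":0,"rx":0,"ry":0,"rz":0},
    {"dx":0.25,"dy":-0.05,"dz":0,"rx":0,"ry":0,"rz":0},
    {"dx":0.25,"dy":-0.05,"dz":0,"rx":0,"ry":0,"rz":0},
    {"dx":0,"dy":0,"dz":0,"rx":0,"ry":0,"rz":0}
  ]
}}

```text
time: 23.85
tool_pos: [458.8, -346.8, 94.5]
tool_rot: [3.14, 0.001, 1.363]
contact_force: [-1.6, 0.4, 8.1]
gripper_width: 0.006
finger_force: 4.0
```

Call:
{"op": "step_arm", "data": {
  "motion": [
    {"dx":0,"dy":0,"dz":0.7,"rx":0,"ry":0,"rz":0},
    {"dx":-0.8,"dy":-3.6,"dz":0.7,"rx":0,"ry":0,"rz":0},
    {"dx":-0.8,"dy":-3.2,"dz":0,"rx":0,"ry":0,"rz":0},
    {"dx":0,"dy":0,"dz":0,"rx":0,"ry":0,"rz":0},
    {"dx":0,"dy":0,"dz":0,"rx":0,"ry":0,"rz":0}
  ]
}}

```text
time: 24.35
tool_pos: [441.1, -414.4, 107.3]
tool_rot: [-3.141, -0.001, 1.361]
contact_force: [-0.2, 0.4, 0.1]
gripper_width: 0.006
finger_force: 0.0
```

```bash
python3 -c "
from h import *
incase();dots(look('w11'))"
```

```text
t 24.35 case [ -38.72 -103.66   97.34] tip z 80.34 rot [-3.1411e+00 -7.0000e-04  1.3612e+00] F [-0.22  0.44  0.13] 0.005975429555458879
cam in case [-38.  -31.4 242.7]
L [(236, 369, 155)]
M [(310, 253, 268), (358, 259, 177), (329, 274, 267), (372, 335, 415), (286, 368, 335), (434, 370, 265), (319, 395, 410), (356, 475, 214)]
R [(536, 271, 256), (587, 271, 260), (536, 314, 407), (588, 314, 398), (487, 369, 306), (633, 370, 356), (588, 391, 405), (562, 419, 417), (535, 445, 316)]
```

Right wheel: the 3 is at row 419, so 8.4 mm is left. The middle wheel rolled about 1.4 mm further than the drag, so I'll drag 7 mm here.

Call:
{"op": "step_arm", "data": {
  "motion": [
    {"dx":0.3,"dy":3.5,"dz":0,"rx":0,"ry":0,"rz":0},
    {"dx":0.3,"dy":3.5,"dz":0,"rx":0,"ry":0,"rz":0},
    {"dx":0,"dy":0,"dz":-0.6,"rx":0,"ry":0,"rz":0},
    {"dx":0,"dy":0,"dz":-0.5,"rx":0,"ry":0,"rz":0},
    {"dx":0,"dy":0,"dz":0,"rx":0,"ry":0,"rz":0},
    {"dx":0,"dy":0,"dz":-0.1,"rx":0,"ry":0,"rz":0},
    {"dx":0,"dy":0,"dz":-0.1,"rx":0,"ry":0,"rz":0},
    {"dx":0,"dy":0,"dz":-0.08,"rx":0,"ry":0,"rz":0}
  ]
}}

```text
time: 25.2
tool_pos: [447.5, -345.0, 94.8]
tool_rot: [3.141, 0.001, 1.362]
contact_force: [-4.1, 1.9, 13.1]
gripper_width: 0.002
finger_force: 7.4
```

Call:
{"op": "step_arm", "data": {
  "motion": [
    {"dx":0,"dy":0,"dz":0,"rx":0,"ry":0,"rz":0},
    {"dx":0.23,"dy":-0.05,"dz":0,"rx":0,"ry":0,"rz":0},
    {"dx":0.23,"dy":-0.05,"dz":0,"rx":0,"ry":0,"rz":0},
    {"dx":0.23,"dy":-0.05,"dz":0,"rx":0,"ry":0,"rz":0},
    {"dx":0,"dy":0,"dz":0,"rx":0,"ry":0,"rz":0},
    {"dx":0,"dy":0,"dz":0,"rx":0,"ry":0,"rz":0}
  ]
}}

```text
time: 25.8
tool_pos: [455.2, -346.7, 95.1]
tool_rot: [3.139, 0.001, 1.362]
contact_force: [-0.7, 1.4, 8.2]
gripper_width: 0.005
finger_force: 4.0
```

Call:
{"op": "step_arm", "data": {
  "motion": [
    {"dx":0,"dy":0,"dz":0.7,"rx":0,"ry":0,"rz":0},
    {"dx":-0.6,"dy":-2.3,"dz":0.7,"rx":0,"ry":0,"rz":0},
    {"dx":-0.6,"dy":-2.1,"dz":0,"rx":0,"ry":0,"rz":0},
    {"dx":0,"dy":0,"dz":0,"rx":0,"ry":0,"rz":0},
    {"dx":0,"dy":0,"dz":0,"rx":0,"ry":0,"rz":0}
  ]
}}

```text
time: 26.3
tool_pos: [442.0, -389.7, 107.8]
tool_rot: [-3.141, -0.0, 1.361]
contact_force: [-0.2, 0.2, -0.2]
gripper_width: 0.005
finger_force: 0.0
```

```bash
python3 -c "
from h import *
incase();dots(look('w12'))"
```

```text
t 26.3 case [-42.86 -79.31  97.76] tip z 80.76 rot [-3.1413e+00 -5.0000e-04  1.3614e+00] F [-0.22  0.19 -0.22] 0.004799599897424991
cam in case [-42.2  -7.  243.1]
L [(198, 246, 161), (102, 340, 397), (155, 340, 409), (128, 371, 397), (223, 371, 270), (102, 400, 385), (155, 401, 402), (112, 463, 283), (163, 463, 261)]
M [(350, 260, 167), (323, 275, 246), (372, 335, 404), (276, 371, 300), (423, 372, 316), (320, 394, 415), (349, 476, 220)]
R [(533, 278, 274), (583, 278, 272), (589, 341, 398), (625, 371, 346), (563, 372, 448), (476, 372, 300), (537, 402, 408), (583, 465, 304)]
```

View pics/w12.png

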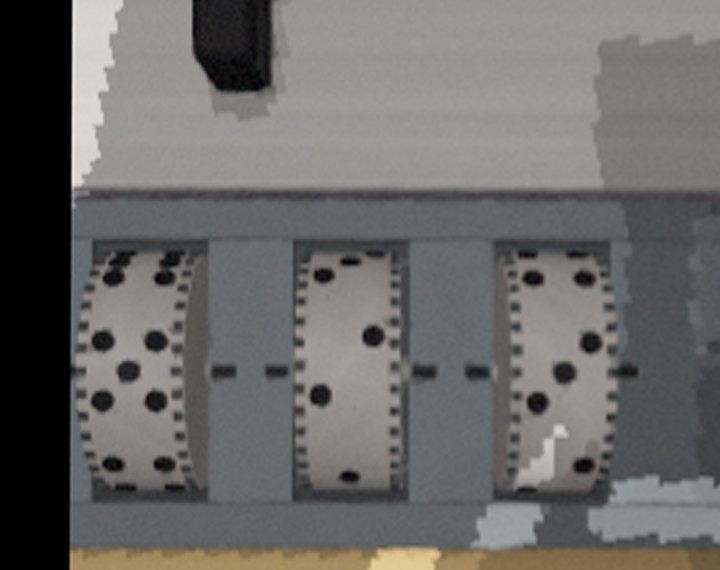

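The view shows 5-2-3 on top, with the cover still shut and the rib near column 231. Before lowering beside the rib, I'll estimate the height of the stand behind the case.

```bash
python3 - <<'E'
from h import *
t=np.load("top.npy",allow_pickle=True).item();s=np.load("scene.npy",allow_pickle=True).item()
T=cam(t);K=np.array(t["intrinsics"])
for uv in [(307,138),(125,108)]:
    d=np.linalg.inv(K)@[*uv,1];d=T[:3,:3]@(d*[1,-1,-1])
    for z in (0,40,70,100,130,160):
        P=T[:3,3]+d*(z-T[2,3])/d[2];print(uv,P.round(),proj(s["intrinsics"],cam(s),P).round())
E
python3 -c "
import cv2
a=cv2.imread('pics/scene0.png')[95:225,210:410];cv2.imwrite('pics/sc.png',cv2.resize(a,None,fx=4,fy=4))"
```

```text
(307, 138) [ 657. -265.    0.] [[336. 204.]]
(307, 138) [ 648. -266.   40.] [[335. 189.]]
(307, 138) [ 641. -268.   70.] [[334. 177.]]
(307, 138) [ 634. -269.  100.] [[334. 165.]]
(307, 138) [ 628. -271.  130.] [[333. 152.]]
(307, 138) [ 621. -272.  160.] [[332. 139.]]
(125, 108) [725.  96.   0.] [[220. 166.]]
(125, 108) [713.  79.  40.] [[221. 154.]]
(125, 108) [704.  66.  70.] [[222. 144.]]
(125, 108) [696.  53. 100.] [[222. 134.]]
(125, 108) [687.  40. 130.] [[223. 124.]]
(125, 108) [678.  27. 160.] [[224. 113.]]
```

View pics/sc.png

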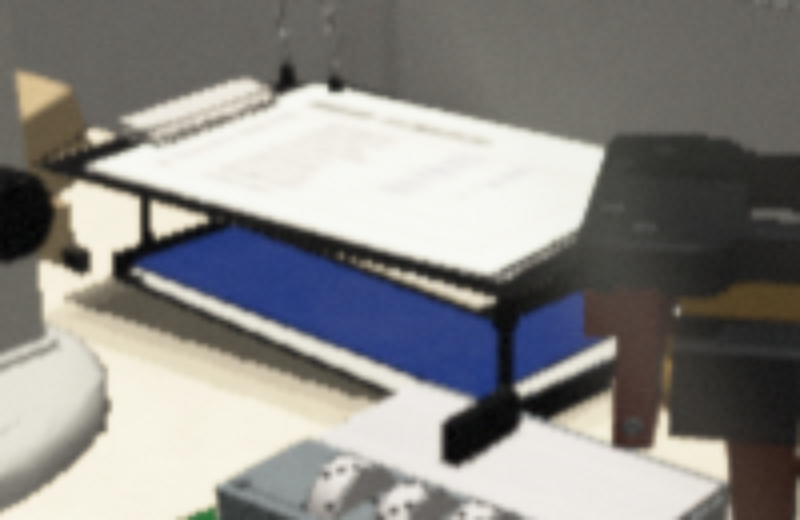

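The stand's corner comes out at about (634, -269) with its top near z = 97. The gripper body will stay above z = 146, so it clears. Now to the left side of the rib.

Call:
{"op": "step_arm", "data": {
  "motion": [
    {"dx":2.3,"dy":2.8,"dz":0.3,"rx":0,"ry":0,"rz":0},
    {"dx":2.3,"dy":2.8,"dz":0.3,"rx":0,"ry":0,"rz":0},
    {"dx":2.3,"dy":2.8,"dz":0.3,"rx":0,"ry":0,"rz":0},
    {"dx":2.3,"dy":2.7,"dz":0,"rx":0,"ry":0,"rz":0},
    {"dx":0,"dy":0,"dz":0,"rx":0,"ry":0,"rz":0},
    {"dx":0,"dy":0,"dz":0,"rx":0,"ry":0,"rz":0},
    {"dx":0,"dy":0,"dz":-1.0,"rx":0,"ry":0,"rz":0},
    {"dx":0,"dy":0,"dz":0,"rx":0,"ry":0,"rz":0}
  ]
}}

```text
time: 27.15
tool_pos: [532.7, -279.3, 105.2]
tool_rot: [-3.139, 0.0, 1.361]
contact_force: [-0.5, 0.5, 0.3]
gripper_width: 0.004
finger_force: 0.0
```

```bash
python3 -c "
from h import *
incase()"
```

```text
t 27.15 case [23.38 47.23 95.21] tip z 78.21 rot [-3.139   0.      1.3613] F [-0.47  0.5   0.33] 0.0043406296603582875
```

Call:
{"op": "step_arm", "data": {
  "motion": [
    {"dx":0,"dy":0,"dz":-1.1,"rx":0,"ry":0,"rz":0},
    {"dx":0,"dy":0,"dz":-1.1,"rx":0,"ry":0,"rz":0},
    {"dx":0,"dy":0,"dz":0,"rx":0,"ry":0,"rz":0},
    {"dx":-0.1,"dy":-0.4,"dz":0,"rx":0,"ry":0,"rz":0},
    {"dx":-0.1,"dy":-0.4,"dz":0,"rx":0,"ry":0,"rz":0},
    {"dx":0,"dy":0,"dz":0,"rx":0,"ry":0,"rz":0}
  ]
}}

```text
time: 27.75
tool_pos: [532.3, -287.8, 85.2]
tool_rot: [3.141, 0.001, 1.362]
contact_force: [-0.9, -0.6, 0.7]
gripper_width: 0.009
finger_force: 0.0
```

Call:
{"op": "step_arm", "data": {
  "motion": [
    {"dx":-0.05,"dy":-0.2,"dz":0,"rx":0,"ry":0,"rz":0},
    {"dx":-0.05,"dy":-0.2,"dz":0,"rx":0,"ry":0,"rz":0},
    {"dx":-0.05,"dy":-0.2,"dz":0,"rx":0,"ry":0,"rz":0},
    {"dx":-0.05,"dy":-0.2,"dz":0,"rx":0,"ry":0,"rz":0}
  ]
}}

```text
time: 28.15
tool_pos: [530.9, -294.4, 85.2]
tool_rot: [3.141, -0.0, 1.363]
contact_force: [1.8, 2.2, 1.0]
gripper_width: 0.005
finger_force: 1.1
```

Call:
{"op": "step_arm", "data": {
  "motion": [
    {"dx":-0.04,"dy":-0.2,"dz":0,"rx":0,"ry":0,"rz":0},
    {"dx":-0.04,"dy":-0.2,"dz":0,"rx":0,"ry":0,"rz":0}
  ]
}}

```text
time: 28.35
tool_pos: [529.8, -298.7, 85.0]
tool_rot: [3.141, -0.0, 1.363]
contact_force: [1.7, 2.1, 1.2]
gripper_width: 0.005
finger_force: 1.1
```

```bash
python3 -c "
from h import *
incase()"
```

```text
t 28.35 case [24.51 27.75 74.95] tip z 57.95 rot [ 3.1412e+00 -1.0000e-04  1.3631e+00] F [1.7  2.15 1.19] 0.004790620827445836
```

Call:
{"op": "step_arm", "data": {
  "motion": [
    {"dx":-0.05,"dy":-0.25,"dz":0,"rx":0,"ry":0,"rz":0},
    {"dx":-0.05,"dy":-0.25,"dz":0,"rx":0,"ry":0,"rz":0},
    {"dx":-0.05,"dy":-0.25,"dz":0,"rx":0,"ry":0,"rz":0},
    {"dx":-0.05,"dy":-0.25,"dz":0,"rx":0,"ry":0,"rz":0},
    {"dx":-0.05,"dy":-0.25,"dz":0,"rx":0,"ry":0,"rz":0},
    {"dx":-0.05,"dy":-0.25,"dz":0,"rx":0,"ry":0,"rz":0},
    {"dx":-0.05,"dy":-0.25,"dz":0,"rx":0,"ry":0,"rz":0},
    {"dx":-0.05,"dy":-0.25,"dz":0,"rx":0,"ry":0,"rz":0}
  ]
}}

```text
time: 29.15
tool_pos: [525.5, -318.8, 84.8]
tool_rot: [-3.141, -0.0, 1.363]
contact_force: [1.0, 2.2, 1.7]
gripper_width: 0.0
finger_force: 1.1
```

Call:
{"op": "step_arm", "data": {
  "motion": [
    {"dx":-0.05,"dy":-0.25,"dz":0,"rx":0,"ry":0,"rz":0},
    {"dx":-0.05,"dy":-0.25,"dz":0,"rx":0,"ry":0,"rz":0},
    {"dx":-0.05,"dy":-0.25,"dz":0,"rx":0,"ry":0,"rz":0},
    {"dx":-0.05,"dy":-0.25,"dz":0,"rx":0,"ry":0,"rz":0},
    {"dx":-0.05,"dy":-0.25,"dz":0,"rx":0,"ry":0,"rz":0},
    {"dx":-0.05,"dy":-0.25,"dz":0,"rx":0,"ry":0,"rz":0}
  ]
}}

```text
time: 29.75
tool_pos: [522.3, -333.8, 84.8]
tool_rot: [-3.141, -0.0, 1.363]
contact_force: [0.1, 1.8, 1.4]
gripper_width: 0.003
finger_force: 1.1
```

Call:
{"op": "step_arm", "data": {
  "motion": [
    {"dx":-0.05,"dy":-0.25,"dz":0,"rx":0,"ry":0,"rz":0},
    {"dx":-0.05,"dy":-0.25,"dz":0,"rx":0,"ry":0,"rz":0},
    {"dx":-0.05,"dy":-0.25,"dz":0,"rx":0,"ry":0,"rz":0}
  ]
}}

```text
time: 30.05
tool_pos: [520.8, -341.3, 84.8]
tool_rot: [-3.141, -0.0, 1.363]
contact_force: [-0.1, 2.1, 1.4]
gripper_width: 0.007
finger_force: 1.1
```

```bash
python3 -c "
from h import *
incase()"
```

```text
t 30.05 case [ 24.41 -15.83  74.76] tip z 57.76 rot [-3.1411 -0.      1.3629] F [-0.05  2.11  1.44] 0.0065979242310852055
```

Call:
{"op": "step_arm", "data": {
  "motion": [
    {"dx":-0.04,"dy":-0.2,"dz":0,"rx":0,"ry":0,"rz":0},
    {"dx":-0.04,"dy":-0.2,"dz":0,"rx":0,"ry":0,"rz":0},
    {"dx":-0.04,"dy":-0.2,"dz":0,"rx":0,"ry":0,"rz":0}
  ]
}}

```text
time: 30.35
tool_pos: [519.6, -347.2, 84.7]
tool_rot: [-3.141, -0.0, 1.363]
contact_force: [-1.2, 2.2, 0.8]
gripper_width: 0.008
finger_force: 1.1
```

Call:
{"op": "step_arm", "data": {
  "motion": [
    {"dx":-0.02,"dy":-0.1,"dz":0,"rx":0,"ry":0,"rz":0},
    {"dx":-0.02,"dy":-0.1,"dz":0,"rx":0,"ry":0,"rz":0},
    {"dx":0,"dy":0,"dz":0,"rx":0,"ry":0,"rz":0}
  ]
}}

```text
time: 30.65
tool_pos: [519.6, -347.4, 84.7]
tool_rot: [-3.141, -0.002, 1.364]
contact_force: [-1.0, 6.4, 2.1]
gripper_width: 0.003
finger_force: 3.1
```

Call:
{"op": "step_arm", "data": {
  "motion": [
    {"dx":-0.02,"dy":-0.1,"dz":0,"rx":0,"ry":0,"rz":0},
    {"dx":0,"dy":0,"dz":0,"rx":0,"ry":0,"rz":0}
  ]
}}

```text
time: 30.85
tool_pos: [519.6, -347.4, 84.7]
tool_rot: [-3.14, -0.003, 1.365]
contact_force: [-1.7, 8.6, 3.3]
gripper_width: 0.003
finger_force: 4.2
```

The tool stopped at -347.4 with the force rising to 8.6 N, so the cover is at its stop. I'll back off, lift and check.

Call:
{"op": "step_arm", "data": {
  "motion": [
    {"dx":0.1,"dy":0.5,"dz":0,"rx":0,"ry":0,"rz":0},
    {"dx":0.1,"dy":0.5,"dz":0,"rx":0,"ry":0,"rz":0},
    {"dx":0,"dy":0,"dz":2,"rx":0,"ry":0,"rz":0},
    {"dx":0,"dy":0,"dz":3,"rx":0,"ry":0,"rz":0},
    {"dx":-2,"dy":-1,"dz":3,"rx":0,"ry":0,"rz":0},
    {"dx":-3,"dy":-3,"dz":3,"rx":0,"ry":0,"rz":0},
    {"dx":-3,"dy":-3,"dz":0,"rx":0,"ry":0,"rz":0},
    {"dx":0,"dy":0,"dz":0,"rx":0,"ry":0,"rz":0}
  ]
}}

```text
time: 31.65
tool_pos: [437.3, -415.6, 194.9]
tool_rot: [-3.141, 0.006, 1.354]
contact_force: [-0.2, -0.3, 0.2]
gripper_width: 0.002
finger_force: 0.0
```

Call:
{"op": "step_arm", "data": {
  "motion": [
    {"dx":0,"dy":0,"dz":0,"rx":0,"ry":0,"rz":0},
    {"dx":0,"dy":0,"dz":0,"rx":0,"ry":0,"rz":0},
    {"dx":0,"dy":0,"dz":0,"rx":0,"ry":0,"rz":0}
  ]
}}

```text
time: 31.95
tool_pos: [443.4, -407.8, 193.4]
tool_rot: [-3.142, -0.001, 1.365]
contact_force: [1.7, -0.1, 0.1]
gripper_width: 0.005
finger_force: 0.0
```

```bash
python3 -c "
from h import *
incase();a=look('w13',x0=-120,x1=120,y0=-160,y1=110,s=2.4)"
```

```text
t 31.95 case [-37.8 -96.7 183.4] tip z 166.4 rot [-3.1416e+00 -7.0000e-04  1.3651e+00] F [ 1.71 -0.07  0.14] 0.004938435928152058
cam in case [-37.5 -24.4 328.8]
```

View pics/w13.png

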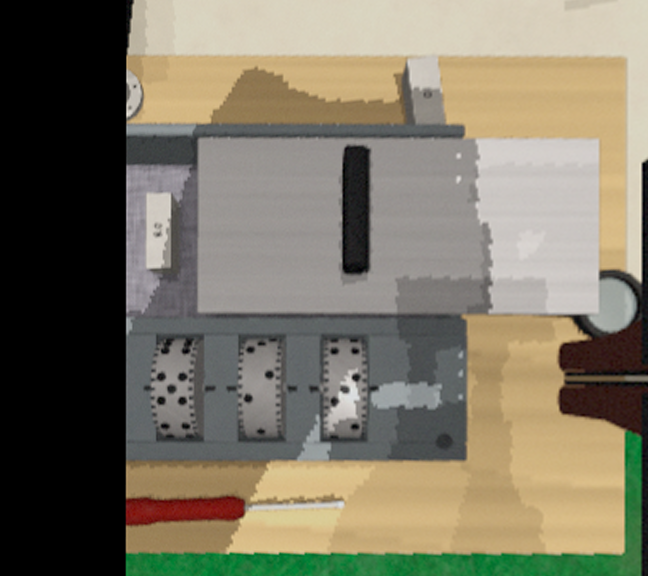

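The cover is fully open: the rib is at column 356 (y about -39) after 60 mm of travel. The wheels still read 5-2-3, and the loose things I can see (driver, block, loupe, flange edge) look undisturbed.

```bash
python3 -c "
from workcell import *
print(hand_in())"
```

```text
the job is handed in; nothing more can be done
None
```

The wheels read 5-2-3, all within about 0.06 rad of square, and the cover is pushed fully open to its stop. The highest force I read was 21 N on a wheel and about 9 N on the cover, the loose things in view looked undisturbed, and the job was handed in at about 32 s.

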